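# Change the cartridge of a twist-lock water filter

## Task

Change the filter cartridge: take the used brown cartridge out of the open water-filter housing and stand it in the green bowl, then stand the new white cartridge with blue ends down in the housing. Close the housing with its blue cap: lugs into the two slots, press down against the spring, turn clockwise (seen from above) as far as the stop, and let it come up so that it locks. Leave the bottle, the tin and the spice jar standing where they are.

Things in the scene. Friction and masses are not known exactly. Their poses are not given: they have to be found in the camera images.
- housing: Filter housing, fixed: grey foot 124 mm wide, clear sump 88 mm, grey ribbed collar 118 mm wide, its top 127 mm up. Origin: centre of underside, on the bore's axis; x from the steel spout (front, reaches 95 mm from the axis, 40 mm high; blue tap lever up to 61 mm) to the inlet stub (back, 81 mm); z up. Bore 61 mm wide, tapered lead-in below height 99 mm, above it 82 mm inside the lip.
- slot (a point): Middle of one of the pair of slots (red dots, 32 mm wide, out to 52 mm from the axis) that cut through the lip, at the collar's top (height 127 mm), 46 mm from the axis, 80 degrees counter-clockwise from the housing's +x seen from above; the other slot is half a turn on. Only here can lugs pass down; they cannot turn counter-clockwise from here. Lip: height 119 to 127 mm.
- stop (a point): Middle of one of the two locked places (green dots), at height 127 mm, 46 mm from the axis, on the housing's +x (the other half a turn on): lugs that have passed below the lip turn 80 degrees clockwise from the slots to a stop here. Here the lip's underside has a recess 2.5 mm deep; the spring lifts the lugs into it and so locks the cap.
- seat (a joint): Dark spring seat at the bottom of the bore that carries the cartridge: 0 = up (its top 24 mm above the worktop), grows as it is pressed down, at most 0.010 m. It holds a cartridge's weight without giving; it starts to give at about 8 N of load and then gives 1.1 mm per N.
- cap: Blue bayonet cap, 160 g, on its underside on the worktop, handle up. Origin: centre of underside; x along handle and lugs, z up; alike after a half turn. Plug 76 mm wide, 18 mm high, tapered foot, hollow (room for the knob, 5 mm spare each side); lugs on the +x and -x sides, 22 mm wide, to 48.5 mm from the axis, 3 to 13 mm above the underside, narrower at the foot.
- cap_handle (a point): Middle of the cap's handle, on its axis, 35 mm above its underside. Handle 74 mm long (x), 34 mm wide (y), straight flat sides, from 18 to 52 mm above the underside: pinch across y. Heights of this point over the worktop: 145 mm resting in the slots on a seated cartridge; lugs free to turn below 141 mm (a push of about 8 N); lowest 136 mm; locked and let go 143 to 144 mm.
- spent_cartridge: Used cartridge, 160 to 260 g: brown pleated cylinder, cream ends, 56 mm wide, 86 mm high, round pull knob with a domed end on top, 16 mm wide, from 86 to 118 mm. Starts in the housing on the spring seat, knob 15 mm above the collar. Origin: centre of underside, z up along its axis.
- fresh_cartridge: New cartridge, 140 to 280 g: white pleated cylinder, light blue ends and knob, of the same size (56 mm wide, 86 mm high, round knob 16 mm wide from 86 to 118 mm), foot chamfered to 50 mm, upright on the worktop. Origin: centre of underside, z up along its axis. Seated in the housing its origin is 24 mm above the worktop, about 22 mm under the locked cap.
- bowl: Green bowl, white inside, 115 mm wide, 59 mm high, loose, 150 g. Origin: centre of underside, z up. The walls slope up from an inner floor 44 mm wide, 11 mm up, so that a cartridge set in its middle stands wedged with its foot about 15 mm above the worktop.
- bottle: Clear sauce bottle with yellow cap, 63 mm wide, 232 mm high; bystander. Origin: centre of underside.
- tin: Turquoise food tin, 58 mm wide, 72 mm high; bystander. Origin: centre of underside.
- jar: Spice jar with dark brown lid, 44 mm wide, 96 mm high; bystander. Origin: centre of underside.
Mind the look-alikes: they are no part of the job. Leave any orange look-alike of the fresh_cartridge alone.

How it is judged:
By the outcome, as a careful person would: the job done as asked, in the order asked, and still so for the second after the job is handed in, with the robot touching nothing.
It also fails if it takes over 72 s, if anything falls off the work surface, if the arm or the gripper's body presses on something with over 40 N, if the wrist force passes 120 N, or if a joint passes its speed limit or range.

## Robot

A 6-joint arm with a two-finger parallel gripper is mounted at the origin on a cart in front of the work surface, level with it; the furniture and walls round the work are solid. World frame = base frame: x ahead of the robot, y to its left, z up, the work surface at z = 0. Lengths are in m, angles in rad, forces in N, time in s.
With the tool pointing down it reaches from about 0.35 to 0.975 m from the base axis. Payload 4.9 kg.
Tool frame: the origin (TCP) lies at the very end of the fingers, on their centre line; the grasp point (between the pads) lies 19 mm behind it; z points along the fingers, y is the line along which they close (so a half turn about z gives the same grasp; the last joint's range is limited). The gripper opens to 85 mm and grips with 20 to 120 N. Pads are 22 mm wide; open, the fingers measure 114 mm over their backs; the gripper's body (76 mm by 85 mm) begins 54 mm behind the grasp point. The pads swing forward as they close: fully open they stand 13 mm farther back than shut.
Start: joints at [-1.238, 0.053, 1.613, -0, 1.476, -0.119], TCP at [0.273, -0.562, 0.231] pointing down, gripper open.
Joint ranges: [-3.01, 3.01], [-1.01, 2.22], [0.06, 2.58], [-1.02, 4.17], [0.09, 2.62], [-3.14, 3.14]. Speed limits (rad/s): [2.57, 2.57, 3.14, 3.14, 3.14, 3.14].

## Interface

Orientations are given as a rotation vector (axis times angle).
In Python, from station import get_obs, optics, ctrl gives the robot as it stands.
- The arm moves only by the shell command python3 -m pendant 'ROWS' [FORCE]. ROWS is JSON, a list of rows, each a list of 3 entries, a list of its own where there are three numbers: the shift along the tool's x, y, z in mm, then the turn, a rotation vector about the tool's x, y, z in rad, then the opening, from 0 (shut) to 1 (fully open). A call has 1 to 12 rows; each row shifts and turns the commanded pose from where the row before left it, along the tool's axes as they then stand; what a row does not reach is not made up. A row lasts 1/12 s, in which the tool goes at most 41.7 mm and 7.16 degrees, less where a joint would pass 70% of its speed; a pose out of reach is approached as far as the arm can. A call is refused whole if a number of a shift passes 41.7 or a number of a turn 0.125, either way. A call with a gripper value outside its range is refused whole. The fingers move at their own pace and stop on an object; FORCE is the grip in N (left out, the last holds). Time passes only in rows, so rows that do not move let the fingers close. It gives the time, the measured TCP pose, the force, the opening and the grip force at its end, in the units of the state.
- get_obs(): the state, without advancing time (a new reading comes with each control period).
- optics.get_image(name): name is "side" or "top" or "wrist"; returns the picture (400x640x3 uint8, red, green, blue); there is no depth.
- optics.camera_model(name): a dict with "fx", "fy", "cx", "cy" (pixels), "cam_to_world" (4x4, takes a point from camera to world coordinates). Camera axes: x right, y up, looking along -z (the intrinsics and any distortion apply to the point x, -y, -z); pixel columns grow to the right and rows downward; lengths in m; the calibration is good to about 2 mm. A picture is of the moment at which its call begins: read the wrist's pose just before it. camera_model takes no time and is no camera call; for the wrist camera it gives the pose at the moment of the call.
- ctrl.finish_job(): hands the job in; it is judged then, once.
The state is a dict: "t": time; "q": joint angles; "dq": joint speeds; "effort": joint torques, N m; "tool_pos": TCP position; "tool_rot": TCP orientation; "contact_force": force on the tool from outside, world axes, zero at the start; "wrist_torque": the same for the moment, N m; "opening": finger opening in m; "grip_force": force on a finger pad.
Only numpy, scipy, OpenCV 4.12 (cv2) and the standard library are available. Lean on these libraries where they do the work, as an engineer would, in place of code of your own. Each camera call takes 0.05 s, during which the arm holds its last target. There are 200 camera calls.

## Working session

There is one attempt and no reset: what is moved stays moved. The work goes in short steps, Python scripts to look and compute and a shell command to move; the robot and the scene stay as the last step left them, time stands still between calls to the robot, and variables do not carry over. Pictures are saved under pics/ and viewed, at most 10 in all, crops included, and the job is handed in when it is done.

```bash
mkdir -p pics; ls; python3 - <<'E'
from station import get_obs, optics
import cv2,numpy as np
np.set_printoptions(precision=4,suppress=True)
for n in("top","side"):
    im=optics.get_image(n); cv2.imwrite(f"pics/{n}0.png",im[:,:,::-1]); m=optics.camera_model(n); print(n,{k:(np.array(v) if k=="cam_to_world" else v) for k,v in m.items()})
o=get_obs();print(o)
E
```

```text
pics
top {'fx': 428.40886005377774, 'fy': 428.40886005377774, 'cx': 324.94607475614924, 'cy': 203.48485904059837, 'cam_to_world': array([[ 0.0181,  0.9957, -0.0905,  0.4059],
       [-0.9994,  0.0206,  0.0276,  0.047 ],
       [ 0.0294,  0.09  ,  0.9955,  1.2034],
       [ 0.    ,  0.    ,  0.    ,  1.    ]])}
side {'fx': 460.74633228606996, 'fy': 460.74633228606996, 'cx': 317.55441868138155, 'cy': 207.4774858126549, 'cam_to_world': array([[ 0.9991, -0.0131, -0.0391,  0.481 ],
       [-0.0319,  0.3565, -0.9338, -1.2322],
       [ 0.0261,  0.9342,  0.3558,  0.5812],
       [ 0.    ,  0.    ,  0.    ,  1.    ]])}
{'t': 0.1, 'q': array([-1.238 ,  0.0533,  1.6141, -0.    ,  1.476 , -0.119 ]), 'dq': array([-0.0006, -0.001 , -0.005 , -0.0002,  0.0022, -0.0004]), 'effort': array([  0.0007, -39.491 , -37.1362,  -0.0001,   0.004 ,   0.    ]), 'tool_pos': array([ 0.2727, -0.5618,  0.2302]), 'tool_rot': array([-3.06  , -0.7032,  0.0003]), 'contact_force': array([0.0627, 0.214 , 0.5878]), 'wrist_torque': array([0.0013, 0.0047, 0.0255]), 'grip_force': 0.0, 'opening': 0.08516835143983083}
```

View pics/top0.png

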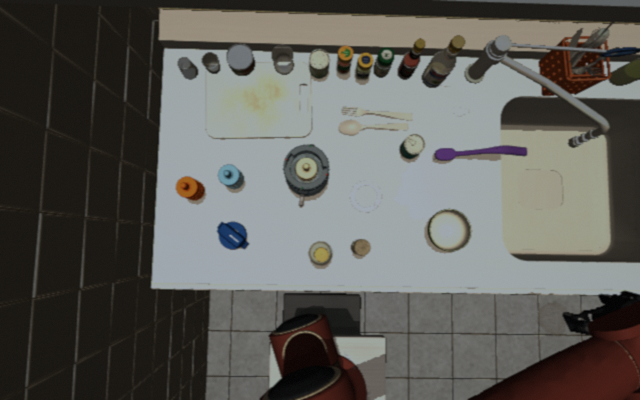

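View pics/side0.png

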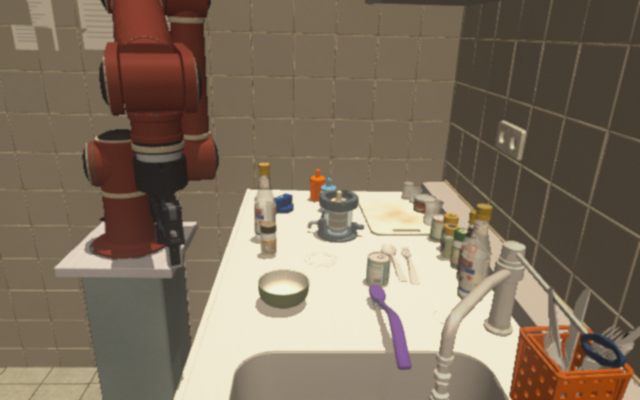

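The top view shows the housing with its knob at (306,170), and the bowl at (448,230). The cap is at (233,236), the bottle at (320,253), the jar at (361,247) and the tin at (413,146).

Fresh-cartridge candidates are light blue at (231,176) and orange at (190,187). The description fits the light blue one, and the orange one is the decoy. The only other blue thing is the cap at (233,236). The spent cartridge is the cream knob inside the housing; the tin at (413,146) looks similar from above.

```bash
cat > h.py <<'E'
import cv2,numpy as np
from station import get_obs, optics
from scipy.spatial.transform import Rotation as R
np.set_printoptions(precision=4,suppress=True)
def ray(m,u,v):
    T=np.array(m["cam_to_world"]); d=T[:3,:3]@np.array([(u-m["cx"])/m["fx"],-(v-m["cy"])/m["fy"],-1]); return T[:3,3],d
def plane(m,u,v,z):
    o,d=ray(m,u,v); return o+d*(z-o[2])/d[2]
def proj(m,p):
    T=np.array(m["cam_to_world"]); c=T[:3,:3].T@(np.asarray(p)-T[:3,3]); return np.array([m["cx"]-m["fx"]*c[0]/c[2], m["cy"]+m["fy"]*c[1]/c[2]])
def tri(r1,r2):
    (a,d),(b,e)=r1,r2; s=np.linalg.lstsq(np.stack([d,-e],1),b-a,rcond=None)[0]
    p,q=a+s[0]*d,b+s[1]*e; return (p+q)/2,np.linalg.norm(p-q)
def blob(im,lo,hi,box=None,minA=15):
    hsv=cv2.cvtColor(im,cv2.COLOR_RGB2HSV); k=cv2.inRange(hsv,np.array(lo),np.array(hi))
    if box: z=np.zeros_like(k); x0,y0,x1,y1=box; z[y0:y1,x0:x1]=k[y0:y1,x0:x1]; k=z
    n,l,s,c=cv2.connectedComponentsWithStats(k)
    return [(c[i].round(1).tolist(),s[i].tolist()) for i in sorted(range(1,n),key=lambda i:-s[i,4]) if s[i,4]>=minA],l
E
python3 - <<'E'
from h import *
t=cv2.imread("pics/top0.png"); s=cv2.imread("pics/side0.png")
a=cv2.resize(t[130:270,150:350],None,fx=4,fy=4,interpolation=cv2.INTER_CUBIC)[:, :800]
cv2.imwrite("pics/c1.png",a)
b=cv2.resize(s[160:310,240:400],None,fx=4,fy=4,interpolation=cv2.INTER_CUBIC);cv2.imwrite("pics/c2.png",b)
mt,ms=optics.camera_model("top"),optics.camera_model("side")
print("fresh knob?",plane(mt,231,170,.118),"house",plane(mt,306,170,.127),"cap",plane(mt,233,236,.05),"bowl",plane(mt,448,230,.059),plane(mt,320,253,.23),plane(mt,361,247,.096))
for nm,im in(("t",t),("s",s)):
    im=im[:,:,::-1].copy()
    for l,h in(((90,80,60),(105,255,255)),((106,120,30),(122,255,255))): print(nm,blob(im,l,h)[0][:4])
E
```

```text
fresh knob? [0.5852 0.2577 0.118 ] house [0.5881 0.0668 0.127 ] cap [0.4185 0.2589 0.05  ] bowl [ 0.4452 -0.3173  0.059 ] [0.3819 0.0292 0.23  ] [ 0.3958 -0.0788  0.096 ]
t [([228.8, 174.9], [219, 165, 21, 21, 316])]
t [([232.0, 234.9], [218, 222, 30, 27, 568]), ([618.3, 50.4], [605, 48, 31, 8, 68]), ([626.9, 52.1], [620, 51, 15, 3, 28])]
s []
s [([287.8, 206.7], [283, 204, 9, 5, 22]), ([284.3, 196.9], [278, 195, 12, 5, 21])]
```

View pics/c1.png

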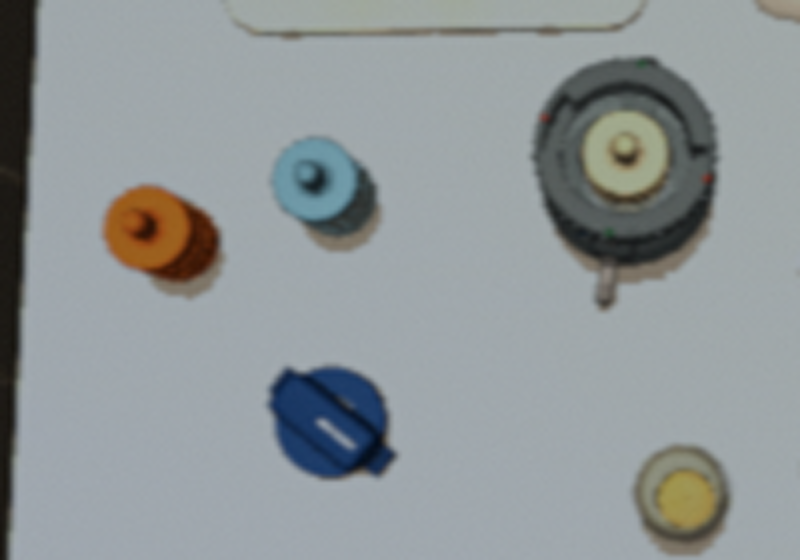

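The crop confirms the choice: the light blue top with knob is at crop (313,175), and the orange look-alike at (140,225) stays put. The red dots are at crop (545,118) and (706,178), the green dots at (642,63) and (609,231). Next is the wrist camera geometry and the first move.

```bash
cat >> h.py <<'E'
def yaw(o):
    r=R.from_rotvec(o["tool_rot"]).as_matrix(); return np.degrees(np.arctan2(r[1,0],r[0,0]))
def to(p,y=None):
    "delta to reach p in current tool axes (mm), turn about tool z (rad) to yaw y of tool x (deg)"
    o=get_obs(); r=R.from_rotvec(o["tool_rot"]); d=r.inv().apply(np.array(p)-o["tool_pos"])*1000
    print("d mm",d.round(1),"yaw",round(yaw(o),2),"tilt",np.degrees(np.arccos(-r.as_matrix()[2,2])).round(2),end=" ")
    if y is not None: print("turn z",np.radians(-((y-yaw(o)+180)%360-180)).round(4),end="")
    print()
E
python3 - <<'E'
from h import *
o=get_obs(); m=optics.camera_model("wrist"); T=np.array(m["cam_to_world"]); r=R.from_rotvec(o["tool_rot"])
print(m["fx"],m["cx"],m["cy"],"cam in tool",r.inv().apply(T[:3,3]-o["tool_pos"]),"\n",r.as_matrix().T@T[:3,:3])
mt=optics.camera_model("top")
P=lambda a,b,z:plane(mt,150+a/4,130+b/4,z)
red=[P(545,118,.127),P(706,178,.127)];gr=[P(609,231,.127),P(642,63,.127)]
c=(sum(red)+sum(gr))/4; print("center",c)
for q in red+gr: print(np.degrees(np.arctan2(*(q-c)[1::-1])),np.linalg.norm(q-c))
print("fresh",P(315,180,.086),"cap",P(331,420,.02),"knob s",P(624,147,.142))
to([c[0],c[1],.30],0)
E
```

```text
321.79733875699986 326.096997532823 198.8097169168819 cam in tool [ 0.0776 -0.0002 -0.1437] 
 [[ 0.0011  0.9536  0.301 ]
 [ 1.     -0.0014  0.0008]
 [ 0.0012  0.301  -0.9536]]
center [0.5963 0.066  0.127 ]
71.09869344828428 0.0544438088930402
-109.80296715594586 0.05470292646717854
170.22621169565022 0.054557920239973405
-9.657441272123634 0.05544798601024902
fresh [0.5771 0.2693 0.086 ] cap [0.4216 0.2652 0.02  ] knob s [0.5938 0.0667 0.142 ]
d mm [ 565.2 -423.6  -68.9] yaw 25.88 tilt 0.11 turn z 0.4518
```

```bash
python3 -m pendant '[[[0,0,-17],[0,0,0.113],1],[[0,0,-17],[0,0,0.113],1],[[0,0,-17],[0,0,0.113],1],[[0,0,-18],[0,0,0.113],1],[[18,-34,0],[0,0,0],1],[[18,-34,0],[0,0,0],1],[[18,-34,0],[0,0,0],0.9],[[18,-34,0],[0,0,0],0.8],[[18,-34,0],[0,0,0],0.7],[[18,-34,0],[0,0,0],0.6],[[18,-34,0],[0,0,0],0.5],[[18,-20,0],[0,0,0],0.4]]'
cat > snap.py <<'E'
import sys; from h import *; import pickle
o=get_obs(); m=optics.camera_model("wrist"); im=optics.get_image("wrist"); n=sys.argv[1]
cv2.imwrite(f"pics/{n}.png",im[:,:,::-1]); pickle.dump((o,m),open(f"pics/{n}.pkl","wb")); print(o["t"],o["tool_pos"],yaw(o),o["dq"])
E
python3 snap.py w1
```

```text
t: 1.1
tool_pos: [0.4174, -0.3012, 0.3]
tool_rot: [-3.141, -0.002, 0.0]
contact_force: [1.3, 0.2, -0.3]
opening: 0.0344
grip_force: 0.0
1.1 [ 0.4174 -0.3012  0.3   ] 0.07347755087983009 [ 0.6132  0.0922 -0.0772 -0.0186 -0.0352  0.6083]
```

```bash
python3 -m pendant '[[[18,-36,0],[0,0,0],0.35],[[18,-36,0],[0,0,0],0.35],[[18,-36,0],[0,0,0],0.35],[[18,-36,0],[0,0,0],0.35],[[18,-36,0],[0,0,0],0.35],[[18,-36,0],[0,0,0],0.35],[[18,-36,0],[0,0,0],0.35],[[18,-30,0],[0,0,0],0.35],[[18,-30,0],[0,0,0],0.35],[[18,-20,0],[0,0,0],0.35],[[0,0,0],[0,0,0],0.35]]'
python3 snap.py w2; python3 -c "
from h import *
to([.5963,.066,.3],0)"
```

```text
t: 2.07
tool_pos: [0.5985, 0.0311, 0.299]
tool_rot: [-3.14, -0.007, 0.001]
contact_force: [-0.9, -0.4, -0.8]
opening: 0.0296
grip_force: 0.0
2.0667 [0.5985 0.0311 0.299 ] 0.24605924984833977 [-0.0546 -0.0379  0.0379 -0.0424  0.0308 -0.0444]
d mm [ -1.1 -36.7  -0.9] yaw 0.17 tilt 0.11 turn z 0.003
```

View pics/w2.png

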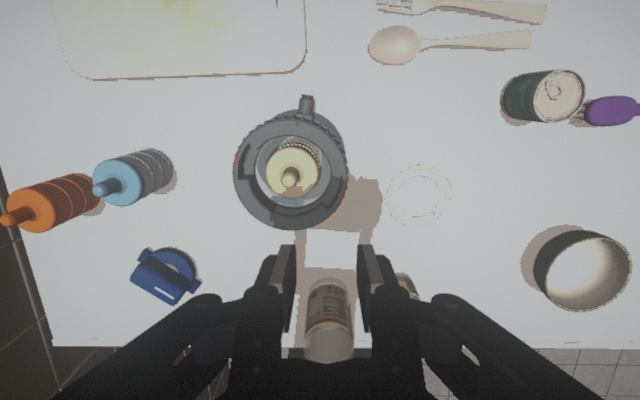

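The wrist view shows the collar centred near (291,170), the spent knob at (290,178) and the light blue cartridge top at (118,185). The cap is at (167,272) and the bowl rim at (583,270). I'll take a second vantage point to triangulate.

```bash
python3 -m pendant '[[[0,-35,0],[0,0,0],0.35],[[0,-35,0],[0,0,0],0.35],[[0,0,0],[0,0,0],0.35],[[0,0,0],[0,0,0],0.35]]'
python3 snap.py w3; python3 - <<'E'
from h import *; import pickle
V=[]
for n in("w2","w3"):
    im=cv2.imread(f"pics/{n}.png")[:,:,::-1].copy(); V.append((im,pickle.load(open(f"pics/{n}.pkl","rb"))[1]))
def sh(nm,lo,hi,mA=15,k=5):
    for i,(im,m) in enumerate(V):
        b,_=blob(im,lo,hi,minA=mA); print(nm,i,b[:k])
sh("red",(0,130,60),(6,255,255),3); sh("red2",(172,130,60),(180,255,255),3); sh("green",(50,90,40),(75,255,255),3)
sh("cream",(20,50,90),(35,255,255),60); sh("ltblue",(92,60,60),(105,255,255),60); sh("blue",(106,120,30),(122,255,255),60)
for i,(im,m) in enumerate(V):
    print(im[178,290] if i==0 else "", proj(m,[.5963,.066,.127]),proj(m,[.577,.269,.118]),proj(m,[.4452,-.3173,.059]))
E
```

```text
t: 2.45
tool_pos: [0.5965, 0.0979, 0.2999]
tool_rot: [3.141, 0.002, -0.001]
contact_force: [1.1, -1.0, 0.4]
opening: 0.0299
grip_force: 0.0
2.45 [0.5965 0.0979 0.2999] 0.0781194235413971 [-0.0341 -0.0035  0.0019 -0.0119 -0.0024 -0.0044]
red 0 [([236.0, 159.3], [235, 158, 3, 3, 7])]
red 1 [([303.2, 157.2], [302, 156, 3, 4, 8]), ([406.0, 193.5], [405, 193, 3, 2, 6])]
red2 0 []
red2 1 []
green 0 [([297.1, 121.9], [296, 121, 3, 3, 8])]
green 1 [([367.0, 120.0], [366, 119, 3, 3, 9])]
cream 0 [([289.0, 172.1], [280, 163, 23, 26, 163])]
cream 1 [([352.3, 166.5], [343, 161, 23, 19, 130])]
ltblue 0 [([117.3, 181.9], [93, 160, 48, 46, 1420])]
ltblue 1 [([174.9, 180.7], [151, 159, 48, 46, 1435])]
blue 0 [([169.7, 295.7], [156, 288, 24, 17, 122])]
blue 1 [([211.0, 287.6], [193, 278, 36, 23, 287])]
[187 191 161] [292.5748 179.329 ] [101.6336 193.8711] [583.9722 277.2252]
 [358.2656 177.4911] [164.5643 192.7741] [632.8197 274.7433]
```

View pics/w3.png

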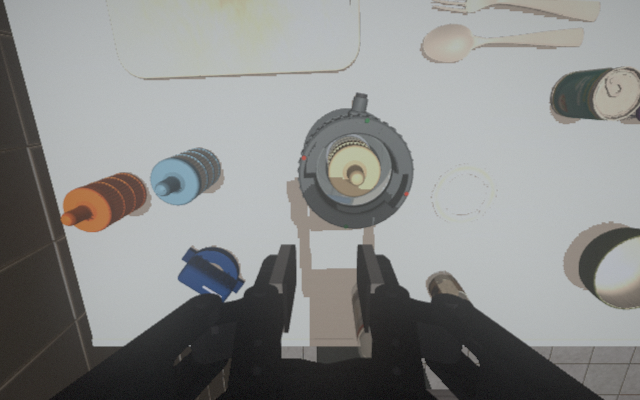

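Both views agree. In w3 the red dots are at (303,157) and (406,193), the green dot at (367,120), the spent knob tip near (356,177) and the fresh knob tip near (161,189).

```bash
python3 - <<'E'
from h import *; import pickle
V=[]
for n in("w2","w3"):
    im=cv2.imread(f"pics/{n}.png")[:,:,::-1].copy(); V.append((im,pickle.load(open(f"pics/{n}.pkl","rb"))[1]))
(m2,m3)=V[0][1],V[1][1]
T=lambda a,b:tri(ray(m2,*a),ray(m3,*b))
print("red",T((236,159.3),(303.2,157.2))); print("green",T((297.1,121.9),(367,120)))
z=.127; r1=plane(m3,303.2,157.2,z); r2=plane(m3,406,193.5,z); g=plane(m3,367,120,z); c=(r1+r2)/2
print("slot pair",r1,r2,"center",c,"yaw",np.degrees(np.arctan2(*(r1-c)[1::-1])),"len",np.linalg.norm(r1-r2)/2,"green yaw",np.degrees(np.arctan2(*(g-c)[1::-1])),np.linalg.norm(g-c))
print("w2 red/green",plane(m2,236,159.3,z),plane(m2,297.1,121.9,z))
# knobs & discs: colour segments via tight masks; ellipse of top discs
def disc(i,lo,hi,box,name):
    im,m=V[i]; x0,y0,x1,y1=box; b,l=blob(im,lo,hi,box,20); print(name,i,b[:3])
    return
for i,x in((0,0),(1,62)):
    im=V[i][0]; hsv=cv2.cvtColor(im,cv2.COLOR_RGB2HSV)
    print("blue row",[tuple(hsv[v,99+x]) for v in(180,186,190)], "spent",[tuple(hsv[v,290+(65 if i else 0)]) for v in (165,172,178,182)])
a=[cv2.resize(V[0][0][140:215,80:330],None,fx=3.2,fy=3.2,interpolation=cv2.INTER_CUBIC),cv2.resize(V[1][0][140:215,145:395],None,fx=3.2,fy=3.2,interpolation=cv2.INTER_CUBIC)]
cv2.imwrite("pics/c3.png",np.vstack(a)[:,:,::-1])
E
```

```text
red (array([0.6169, 0.1212, 0.1284]), np.float64(0.00041270340385414673))
green (array([0.6531, 0.0599, 0.1303]), np.float64(3.4200482370321974e-05))
slot pair [0.6168 0.1213 0.127 ] [0.5795 0.0164 0.127 ] center [0.5982 0.0689 0.127 ] yaw 70.41521749165788 len 0.05563788091810623 green yaw -9.727606642962323 0.05550959341139735
w2 red/green [0.6164 0.1216 0.127 ] [0.6529 0.0602 0.127 ]
blue row [(np.uint8(100), np.uint8(67), np.uint8(176)), (np.uint8(100), np.uint8(61), np.uint8(141)), (np.uint8(100), np.uint8(62), np.uint8(184))] spent [(np.uint8(26), np.uint8(51), np.uint8(185)), (np.uint8(18), np.uint8(56), np.uint8(122)), (np.uint8(34), np.uint8(40), np.uint8(191)), (np.uint8(32), np.uint8(47), np.uint8(190))]
blue row [(np.uint8(101), np.uint8(65), np.uint8(169)), (np.uint8(100), np.uint8(65), np.uint8(177)), (np.uint8(100), np.uint8(66), np.uint8(178))] spent [(np.uint8(18), np.uint8(59), np.uint8(122)), (np.uint8(18), np.uint8(67), np.uint8(160)), (np.uint8(34), np.uint8(40), np.uint8(187)), (np.uint8(28), np.uint8(50), np.uint8(182))]
```

View pics/c3.png

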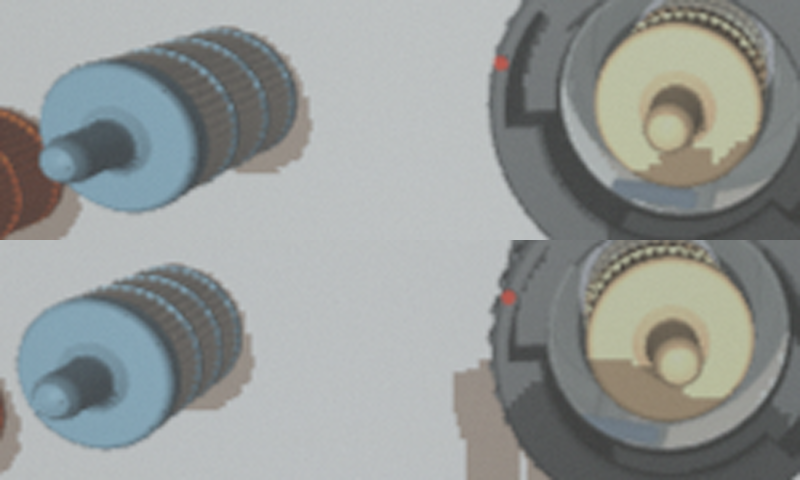

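```bash
python3 - <<'E'
from h import *; import pickle
m1,m2,m3=[pickle.load(open(f"pics/w{i}.pkl","rb"))[1] for i in(1,2,3)]
T=lambda a,b:tri(ray(m2,*a),ray(m3,*b))
print("fresh disc",T((117.5,182.5),(175.3,181.3)),plane(m3,175.3,181.3,.086)); print("fresh tip",T((99.4,189.4),(161.6,188.8)),plane(m3,161.6,188.8,.115))
print("spent disc",T((292.2,172.8),(354.4,170.9)),plane(m3,354.4,170.9,.11)); print("spent tip",T((288.75,179.7),(357.2,178.1)),plane(m3,357.2,178.1,.139))
print(proj(m1,[.445,-.317,.059]))
to([.598,.069,.3],0)
b=cv2.imread("pics/w1.png"); u,v=proj(m1,[.445,-.317,.059]).astype(int); 
y0=max(0,v-110);x0=max(0,u-130);cv2.imwrite("pics/c4.png",np.vstack([cv2.resize(b[y0:y0+150,x0:x0+260],None,fx=2,fy=2),cv2.resize(cv2.imread("pics/w2.png")[215:325,500:640],(520,300))])); print(x0,y0)
E
```

```text
fresh disc (array([0.581 , 0.2716, 0.0857]), np.float64(0.00023238616856604514)) [0.5812 0.2714 0.086 ]
fresh tip (array([0.5801, 0.2742, 0.1128]), np.float64(0.0004983721017723593)) [0.5805 0.2731 0.115 ]
spent disc (array([0.5986, 0.0683, 0.1074]), np.float64(0.00018387944839231738)) [0.5993 0.0686 0.11  ]
spent tip (array([0.599 , 0.0683, 0.1398]), np.float64(0.0002986537212775409)) [0.5986 0.0683 0.139 ]
[340.3101 141.0912]
d mm [ 1.4 28.   0. ] yaw -0.0 tilt 0.06 turn z -0.0
210 31
```

View pics/c4.png

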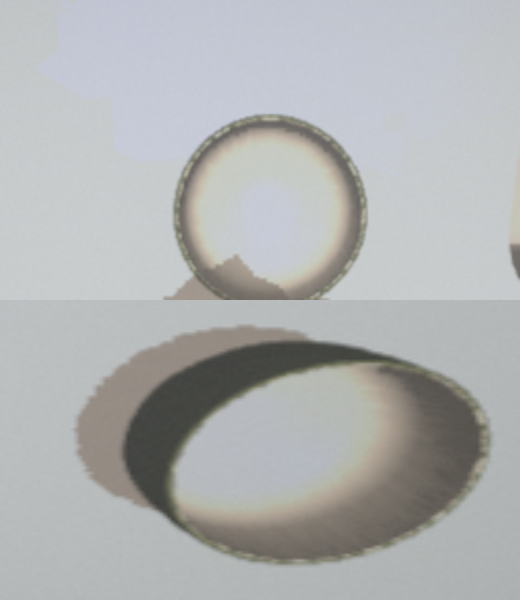

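Bowl rim: in w1 its centre is about (345.5,136.5), in w2 about (589,274). Heights agree with the text, so I'll descend on the spent knob.

```bash
python3 -m pendant '[[[2,29.4,0],[0,0,0],0.35],[[0,0,-0],[0,0,0],0.35],[[0,0,35],[0,0,0],0.35],[[0,0,35],[0,0,0],0.35],[[0,0,35],[0,0,0],0.35],[[0,0,30],[0,0,0],0.35],[[0,0,0],[0,0,0],0.35]]'
python3 - <<'E'
from h import *; import pickle
m1,m2=[pickle.load(open(f"pics/w{i}.pkl","rb"))[1] for i in(1,2)]
print("bowl",tri(ray(m1,345.5,136.5),ray(m2,589,274)),plane(m1,345.5,136.5,.059),plane(m2,589,274,.059))
to([.5985,.0685,.115],0)
E
```

```text
t: 3.08
tool_pos: [0.594, 0.0666, 0.1569]
tool_rot: [3.141, -0.004, -0.022]
contact_force: [-2.1, -0.3, -1.8]
opening: 0.0299
grip_force: 0.0
bowl (array([ 0.4503, -0.323 ,  0.0589]), np.float64(0.0002911586232161643)) [ 0.4504 -0.323   0.059 ] [ 0.4502 -0.3228  0.059 ]
d mm [ 5.1 -1.9 41.9] yaw -0.14 tilt 0.81 turn z -0.0025
```

```bash
python3 -m pendant '[[[0,0,0],[0,0,0],0.35],[[0,0,0],[0,0,0],0.35],[[0,0,0],[0,0,0],0.35]]'
python3 -c "
from h import *
to([.5985,.0685,.115],0)"
```

```text
t: 3.33
tool_pos: [0.6009, 0.0678, 0.1689]
tool_rot: [3.141, -0.001, 0.008]
contact_force: [-0.7, -0.5, 0.8]
opening: 0.0301
grip_force: 0.0
d mm [-2.7 -0.7 53.9] yaw -0.05 tilt 0.31 turn z -0.0009
```

```bash
python3 -m pendant '[[[0,0,10],[0,0,0],0.35],[[0,0,12],[0,0,0],0.35],[[0,0,12],[0,0,0],0.35],[[0,0,10],[0,0,0],0.35],[[0,0,6],[0,0,0],0.35],[[0,0,0],[0,0,0],0.35],[[0,0,0],[0,0,0],0.35],[[0,0,0],[0,0,0],0.35],[[0,0,0],[0,0,0],0],[[0,0,0],[0,0,0],0],[[0,0,0],[0,0,0],0]]' 45
python3 -c "
from h import *
to([.5985,.0685,.115],0)"
```

```text
t: 4.25
tool_pos: [0.5997, 0.0682, 0.1163]
tool_rot: [3.142, -0.0, 0.003]
contact_force: [-0.6, 0.1, 2.6]
opening: 0.0143
grip_force: 44.0
d mm [-1.2 -0.3  1.3] yaw -0.01 tilt 0.11 turn z -0.0002
```

```bash
python3 -m pendant '[[[0,0,0],[0,0,0],0.35],[[0,0,0],[0,0,0],0.35],[[0,0,4],[0,0,0],0.35],[[0,0,0],[0,0,0],0.35],[[0,0,0],[0,0,0],0.3],[[0,0,0],[0,0,0],0],[[0,0,0],[0,0,0],0],[[0,0,0],[0,0,0],0],[[0,0,0],[0,0,0],0]]' 60
python3 -m pendant '[[[0,0,-4],[0,0,0],0],[[0,0,-8],[0,0,0],0],[[0,0,-12],[0,0,0],0],[[0,0,-15],[0,0,0],0],[[0,0,-18],[0,0,0],0],[[0,0,-20],[0,0,0],0],[[0,0,-20],[0,0,0],0],[[0,0,-15],[0,0,0],0],[[0,0,-10],[0,0,0],0],[[0,0,-5],[0,0,0],0],[[0,0,0],[0,0,0],0]]'
```

```text
t: 5.0
tool_pos: [0.5989, 0.0682, 0.1112]
tool_rot: [3.142, -0.0, -0.0]
contact_force: [0.3, -0.5, -0.6]
opening: 0.014
grip_force: 58.6
t: 5.92
tool_pos: [0.5997, 0.0683, 0.2403]
tool_rot: [-3.142, 0.0, -0.005]
contact_force: [-0.3, -0.8, -1.0]
opening: 0.0138
grip_force: 58.6
```

```bash
python3 -m pendant '[[[-4,10,-5],[0,0,0],0],[[-8,20,-5],[0,0,0],0],[[-11,30,0],[0,0,0],0],[[-14,37,0],[0,0,0],0],[[-14,38,0],[0,0,0],0],[[-14,38,0],[0,0,0],0],[[-14,38,0],[0,0,0],0],[[-14,38,0],[0,0,0],0],[[-14,37,0],[0,0,0],0],[[-14,37,0],[0,0,0],0],[[-12,31,0],[0,0,0],0],[[-9,20,0],[0,0,0],0]]'
python3 -m pendant '[[[-5,11,0],[0,0,0],0],[[-2,6,0],[0,0,0],0],[[0,0,0],[0,0,0],0],[[0,0,0],[0,0,0],0],[[0,0,0],[0,0,0],0]]'
python3 - <<'E'
from h import *
s=optics.get_image("side"); cv2.imwrite("pics/s2.png",s[:,:,::-1]); ms=optics.camera_model("side"); o=get_obs(); p=o["tool_pos"]
print([proj(ms,p-[0,0,d]) for d in(0,.005,.05,.087)])
u,v=proj(ms,p-[0,0,.045]).astype(int); h=cv2.cvtColor(s,cv2.COLOR_RGB2HSV); print(h[v-20:v+30:6,u])
to([.4503,-.323,.25],0)
E
```

```text
t: 6.92
tool_pos: [0.4543, -0.3085, 0.2469]
tool_rot: [-3.141, 0.005, 0.004]
contact_force: [0.3, 0.5, -1.6]
opening: 0.0142
grip_force: 58.7
t: 7.33
tool_pos: [0.4504, -0.3215, 0.2481]
tool_rot: [-3.141, -0.002, 0.0]
contact_force: [0.3, 0.8, -2.1]
opening: 0.0141
grip_force: 58.7
[array([285.0212, 200.8303]), array([285.0188, 203.0625]), array([284.9974, 222.7901]), array([284.9803, 238.5367])]
[[ 18  50  61]
 [ 18  95 171]
 [ 16 118  95]
 [ 16 121  95]
 [ 15 122  92]
 [ 18 104 133]
 [ 16 115  93]
 [ 19  91 160]
 [ 24  31 239]]
d mm [-0.2  1.5 -1.8] yaw 0.1 tilt 0.03 turn z 0.0017
```

```bash
python3 -m pendant '[[[0,1.5,10],[0,0,0],0],[[0,0,20],[0,0,0],0],[[0,0,25],[0,0,0],0],[[0,0,25],[0,0,0],0],[[0,0,22],[0,0,0],0],[[0,0,15],[0,0,0],0],[[0,0,10],[0,0,0],0],[[0,0,5],[0,0,0],0],[[0,0,0],[0,0,0],0],[[0,0,0],[0,0,0],0],[[0,0,0],[0,0,0],0],[[0,0,0],[0,0,0],0]]'
python3 - <<'E'
from h import *
s=optics.get_image("side"); ms=optics.camera_model("side"); p=get_obs()["tool_pos"]
u,v=proj(ms,p-[0,0,.03]).astype(int); b,l=blob(s,(10,60,40),(24,255,255),(u-25,v-20,u+25,v+60)); print(u,v,b[:2])
i=l[v,u]; ys,xs=np.nonzero(l==i); print([(y,xs[ys==y].mean().round(1),np.ptp(xs[ys==y])) for y in sorted(set(ys))[::3]])
cv2.imwrite("pics/c5.png",cv2.resize(s[v-60:v+70,u-70:u+90],None,fx=4,fy=4)[:,:,::-1])
to([.4503,-.323,.102],0)
E
```

```text
t: 8.38
tool_pos: [0.4507, -0.3249, 0.1179]
tool_rot: [3.14, -0.0, 0.003]
contact_force: [-0.6, -0.8, -0.7]
opening: 0.0144
grip_force: 58.8
284 269 [([282.4, 275.3], [259, 249, 50, 47, 1376]), ([292.2, 304.3], [276, 296, 30, 13, 50])]
[(np.int64(249), np.float64(268.5), np.int64(13)), (np.int64(252), np.float64(268.5), np.int64(13)), (np.int64(255), np.float64(276.4), np.int64(30)), (np.int64(258), np.float64(284.2), np.int64(25)), (np.int64(261), np.float64(285.0), np.int64(24)), (np.int64(264), np.float64(285.0), np.int64(24)), (np.int64(267), np.float64(285.0), np.int64(24)), (np.int64(270), np.float64(284.5), np.int64(25)), (np.int64(273), np.float64(284.5), np.int64(33)), (np.int64(276), np.float64(283.5), np.int64(41)), (np.int64(279), np.float64(284.4), np.int64(48)), (np.int64(282), np.float64(285.4), np.int64(48)), (np.int64(285), np.float64(283.4), np.int64(47)), (np.int64(288), np.float64(280.3), np.int64(45)), (np.int64(291), np.float64(280.5), np.int64(33)), (np.int64(294), np.float64(280.5), np.int64(11))]
d mm [-0.3 -1.8 15.7] yaw -0.01 tilt 0.14 turn z -0.0001
```

View pics/c5.png

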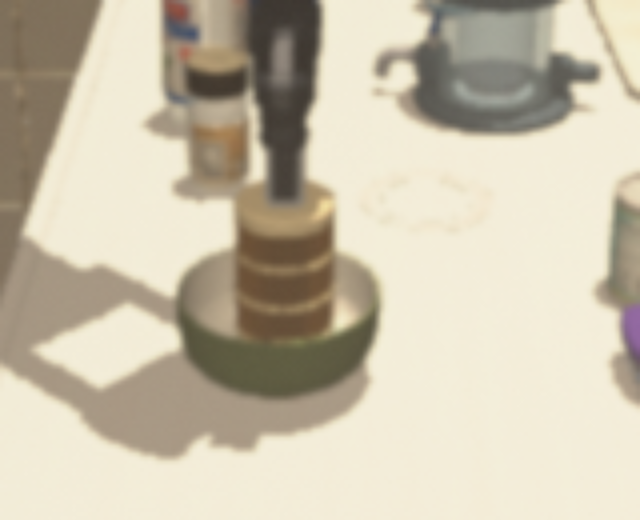

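The spent cartridge (crop 285,260) hangs upright in the bowl (centre at crop 278,310). I'll lower it until it touches.

```bash
python3 -m pendant '[[[-1,-1,3],[0,0,0],0],[[0,0,3],[0,0,0],0],[[0,0,3],[0,0,0],0],[[0,0,1],[0,0,0],0],[[0,0,0],[0,0,0],0],[[0,0,0],[0,0,0],0],[[0,0,0],[0,0,0],0]]'
```

```text
t: 9.02
tool_pos: [0.449, -0.3233, 0.1063]
tool_rot: [3.142, -0.0, 0.0]
contact_force: [-0.8, 0.4, -1.9]
opening: 0.0142
grip_force: 58.8
```

```bash
python3 -m pendant '[[[0.5,0,2],[0,0,0],0],[[0.5,0,2],[0,0,0],0],[[0,0,1],[0,0,0],0],[[0,0,0],[0,0,0],0],[[0,0,0],[0,0,0],0],[[0,0,0],[0,0,0],0]]'
```

```text
t: 9.52
tool_pos: [0.4505, -0.3239, 0.1033]
tool_rot: [3.14, -0.0, 0.002]
contact_force: [-2.4, 2.0, 5.9]
opening: 0.0138
grip_force: 59.7
```

```bash
python3 -m pendant '[[[0,0,0],[0,0,0],0.2],[[0,0,0],[0,0,0],0.35],[[0,0,0],[0,0,0],0.35],[[0,0,0],[0,0,0],0.35],[[0,0,-5],[0,0,0],0.35],[[0,0,-15],[0,0,0],0.35],[[0,0,-25],[0,0,0],0.35],[[0,0,-30],[0,0,0],0.35],[[0,0,-30],[0,0,0],0.35],[[0,0,-30],[0,0,0],0.35],[[0,0,-10],[0,0,0],0.35],[[0,0,0],[0,0,0],0.35]]'
python3 snap.py w4; python3 - <<'E'
from h import *; import pickle
s=optics.get_image("side"); ms=optics.camera_model("side"); o=get_obs(); 
im=cv2.imread("pics/w4.png"); m=pickle.load(open("pics/w4.pkl","rb"))[1]
u,v=proj(m,[.45,-.323,.1]).astype(int); print(u,v)
q=lambda p:proj(ms,p).astype(int)
u2,v2=q([.45,-.323,.06])
x0=max(0,min(u-130,380));y0=max(0,v-100)
A=cv2.resize(im[y0:y0+200,x0:x0+260],(520,400)); B=cv2.resize(s[v2-50:v2+50,u2-35:u2+35],(280,400))[:,:,::-1]
cv2.imwrite("pics/c6.png",np.hstack([A,B])); to([.5805,.272,.25],0); print(x0,y0)
E
```

```text
t: 10.52
tool_pos: [0.4512, -0.3244, 0.2504]
tool_rot: [3.137, -0.0, 0.008]
contact_force: [-0.5, 0.5, 0.5]
opening: 0.0303
grip_force: 0.0
10.5167 [ 0.4512 -0.3244  0.2504] -0.008485938677511316 [-0.0018  0.0346  0.073  -0.0008 -0.0265  0.0016]
324 185
d mm [ 130.8 -594.9   -4.4] yaw -0.01 tilt 0.07 turn z -0.0002
194 85
```

View pics/c6.png

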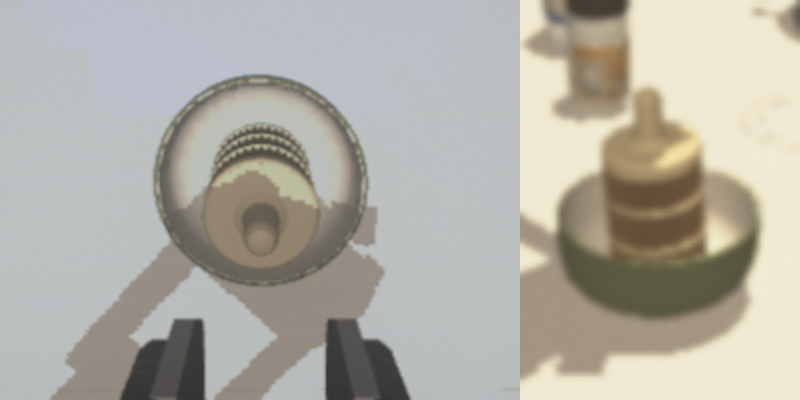

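The spent cartridge stands in the bowl: knob at crop (260,235) in the wrist view and (648,110) in the side view, leaning about 3°. On to the fresh cartridge.

```bash
python3 -m pendant '[[[4,-20,0],[0,0,0],0.35],[[8,-36,0],[0,0,0],0.35],[[8,-38,0],[0,0,0],0.35],[[8,-38,0],[0,0,0],0.35],[[8,-38,0],[0,0,0],0.35],[[8,-38,0],[0,0,0],0.35],[[8,-38,0],[0,0,0],0.35],[[8,-38,0],[0,0,0],0.35],[[8,-38,0],[0,0,0],0.35],[[8,-38,0],[0,0,0],0.35],[[8,-38,0],[0,0,0],0.35],[[8,-38,0],[0,0,0],0.35]]'
python3 -m pendant '[[[8,-38,0],[0,0,0],0.35],[[8,-38,0],[0,0,0],0.35],[[8,-38,0],[0,0,0],0.35],[[7,-28,0],[0,0,0],0.35],[[4,-12,10],[0,0,0],0.35],[[2,-5,20],[0,0,0],0.35],[[0,0,20],[0,0,0],0.35],[[0,0,20],[0,0,0],0.35],[[0,0,20],[0,0,0],0.35],[[0,0,10],[0,0,0],0.35],[[0,0,0],[0,0,0],0.35],[[0,0,0],[0,0,0],0.35]]'
python3 snap.py w5; python3 - <<'E'
from h import *; import pickle
to([.5808,.272,.0875],0)
im=cv2.imread("pics/w5.png")[:,:,::-1].copy(); m=pickle.load(open("pics/w5.pkl","rb"))[1]
b,l=blob(im,(92,50,60),(106,255,255),minA=60); print(b[:3]); print(proj(m,[.5808,.272,.086]),proj(m,[.5808,.272,.115]))
E
```

```text
t: 11.62
tool_pos: [0.5405, 0.1147, 0.2428]
tool_rot: [3.141, -0.0, -0.008]
contact_force: [1.4, -0.5, 0.2]
opening: 0.0296
grip_force: 0.0
t: 12.62
tool_pos: [0.5779, 0.2713, 0.1443]
tool_rot: [3.14, -0.0, -0.006]
contact_force: [0.2, -0.2, 0.6]
opening: 0.0299
grip_force: 0.0
12.6167 [0.5779 0.2713 0.1443] -0.018066041311852497 [ 0.0001 -0.0289 -0.0466  0.0012  0.0006 -0.0014]
d mm [ 1.9 -0.3 58.6] yaw -0.02 tilt 0.03 turn z -0.0003
[([324.6, 211.4], [284, 173, 82, 78, 4850])]
[325.8936 213.7278] [325.8652 231.1063]
```

```bash
python3 -m pendant '[[[1.5,0,8],[0,0,0],0.35],[[0,0,15],[0,0,0],0.35],[[0,0,15],[0,0,0],0.35],[[0,0,10],[0,0,0],0.35],[[0,0,7],[0,0,0],0.35],[[0,0,2],[0,0,0],0.35],[[0,0,0],[0,0,0],0.35],[[0,0,0],[0,0,0],0.35],[[0,0,0],[0,0,0],0],[[0,0,0],[0,0,0],0],[[0,0,0],[0,0,0],0],[[0,0,0],[0,0,0],0]]' 60
```

```text
t: 13.67
tool_pos: [0.5813, 0.2721, 0.0905]
tool_rot: [-3.141, 0.0, -0.003]
contact_force: [-0.0, 0.1, 1.9]
opening: 0.0136
grip_force: 58.9
```

```bash
python3 -m pendant '[[[0,0,-5],[0,0,0],0],[[0,0,-12],[0,0,0],0],[[0,0,-20],[0,0,0],0],[[0,0,-25],[0,0,0],0],[[0,0,-28],[0,0,0],0],[[0,0,-28],[0,0,0],0],[[0,0,-20],[0,0,0],0],[[0,0,-12],[0,0,0],0],[[2,10,-4],[0,0,0],0],[[2,20,0],[0,0,0],0],[[3,28,0],[0,0,0],0],[[3,32,0],[0,0,0],0]]'
python3 -m pendant '[[[3,32,0],[0,0,0],0],[[2,30,0],[0,0,0],0],[[1,25,0],[0,0,0],0],[[1,15,0],[0,0,0],0],[[0,8,0],[0,0,0],0],[[0,3,0],[0,0,0],0],[[0,0,0],[0,0,0],0],[[0,0,0],[0,0,0],0],[[0,0,0],[0,0,0],0],[[0,0,0],[0,0,0],0],[[0,0,0],[0,0,0],0],[[0,0,0],[0,0,0],0]]'
python3 - <<'E'
from h import *
s=optics.get_image("side"); ms=optics.camera_model("side"); o=get_obs(); p=o["tool_pos"]; to([.599,.0686,.24],0)
b,l=blob(s,(92,25,60),(110,255,255),(290,120,400,230)); print(b[:4]); print([proj(ms,p-[0,0,d]) for d in(0,.005,.09)])
cv2.imwrite("pics/s3.png",s[:,:,::-1])
E
```

```text
t: 14.67
tool_pos: [0.5895, 0.1808, 0.2414]
tool_rot: [3.141, 0.003, -0.005]
contact_force: [0.7, -0.2, -1.2]
opening: 0.014
grip_force: 58.7
t: 15.67
tool_pos: [0.5975, 0.0694, 0.2433]
tool_rot: [-3.142, -0.001, -0.0]
contact_force: [-0.4, -0.8, -2.5]
opening: 0.0139
grip_force: 58.7
d mm [1.5 0.6 3.3] yaw 0.03 tilt 0.0 turn z 0.0005
[([339.6, 160.6], [331, 158, 18, 6, 91]), ([338.7, 188.3], [334, 187, 10, 3, 15])]
[array([340.2387, 157.0047]), array([340.1638, 158.6756]), array([338.9193, 186.4181])]
```

```bash
python3 -m pendant '[[[1,0.5,8],[0,0,0],0],[[0,0,12],[0,0,0],0],[[0,0,12],[0,0,0],0],[[0,0,10],[0,0,0],0],[[0,0,5],[0,0,0],0],[[0,0,0],[0,0,0],0],[[0,0,0],[0,0,0],0],[[0,0,0],[0,0,0],0],[[0,0,0],[0,0,0],0]]'
python3 -c "
from h import *
to([.599,.0686,.114],0)"
```

```text
t: 16.47
tool_pos: [0.599, 0.0682, 0.1973]
tool_rot: [3.142, -0.0, 0.003]
contact_force: [-0.4, 0.0, -0.7]
opening: 0.0141
grip_force: 58.7
d mm [-0.2 -0.4 83.3] yaw -0.01 tilt 0.1 turn z -0.0002
```

```bash
python3 -m pendant '[[[0,0,5],[0,0,0],0],[[0,0,5],[0,0,0],0],[[0,0,5],[0,0,0],0],[[0,0,5],[0,0,0],0],[[0,0,0],[0,0,0],0],[[0,0,0],[0,0,0],0]]'
```

```text
t: 16.97
tool_pos: [0.598, 0.0683, 0.1754]
tool_rot: [-3.142, 0.0, 0.002]
contact_force: [-0.3, -0.4, -2.2]
opening: 0.0138
grip_force: 58.7
```

Free entry with no side force, so I'll carry on down.

```bash
python3 -m pendant '[[[0,0,6],[0,0,0],0],[[0,0,8],[0,0,0],0],[[0,0,8],[0,0,0],0],[[0,0,8],[0,0,0],0],[[0,0,8],[0,0,0],0],[[0,0,7],[0,0,0],0],[[0,0,5],[0,0,0],0],[[0,0,0],[0,0,0],0],[[0,0,0],[0,0,0],0],[[0,0,0],[0,0,0],0]]'
```

```text
t: 17.8
tool_pos: [0.5988, 0.0683, 0.1267]
tool_rot: [3.142, -0.0, 0.001]
contact_force: [0.2, 0.9, -2.3]
opening: 0.0141
grip_force: 58.7
```

```bash
python3 -m pendant '[[[0,0,5],[0,0,0],0],[[0,0,4],[0,0,0],0],[[0,0,2],[0,0,0],0],[[0,0,0],[0,0,0],0],[[0,0,0],[0,0,0],0],[[0,0,0],[0,0,0],0]]'
```

```text
t: 18.3
tool_pos: [0.5985, 0.0683, 0.1153]
tool_rot: [-3.142, 0.0, -0.0]
contact_force: [0.2, 0.3, -1.5]
opening: 0.0136
grip_force: 58.6
```

```bash
python3 -m pendant '[[[0,0,2],[0,0,0],0],[[0,0,1.5],[0,0,0],0],[[0,0,0],[0,0,0],0],[[0,0,0],[0,0,0],0],[[0,0,0],[0,0,0],0]]'
```

```text
t: 18.72
tool_pos: [0.5995, 0.0683, 0.114]
tool_rot: [3.142, -0.0, 0.004]
contact_force: [-2.4, 0.1, 6.6]
opening: 0.0137
grip_force: 59.6
```

```bash
python3 -m pendant '[[[0,0,0],[0,0,0],0.2],[[0,0,0],[0,0,0],0.35],[[0,0,0],[0,0,0],0.35],[[0,0,-4],[0,0,0],0.35],[[0,0,-15],[0,0,0],0.35],[[0,0,-25],[0,0,0],0.35],[[0,0,-30],[0,0,0],0.35],[[-12,-14,-20],[0,0,0],0.4],[[-22,-25,0],[0,0,0],0.5],[[-25,-28,0],[0,0,0],0.6],[[-25,-28,0],[0,0,0],0.6],[[-25,-28,0],[0,0,0],0.65]]'
python3 -m pendant '[[[-24,-28,0],[0,0,0],0.65],[[-15,-26,0],[0,0,0],0.65],[[-7,-15,0],[0,0,0],0.65],[[0,-5,0],[0,0,0],0.65],[[0,0,0],[0,0,0],0.65],[[0,0,0],[0,0,0],0.65],[[0,0,0],[0,0,0],0.65],[[0,0,0],[0,0,0],0.65]]'
python3 snap.py w6; python3 - <<'E'
from h import *; import pickle
im=cv2.imread("pics/w6.png")[:,:,::-1].copy(); m=pickle.load(open("pics/w6.pkl","rb"))[1]
b,l=blob(im,(104,100,20),(125,255,255),minA=200); print(b[:4]); print(proj(m,[.4216,.2652,.02]))
u,v=proj(m,[.4216,.2652,.02]).astype(int); 
cv2.imwrite("pics/c7.png",np.vstack([cv2.resize(im[v-80:v+80,u-130:u+130],None,fx=3,fy=3)[:,:,::-1][:,:780]])); print(u,v)
u,v=proj(m,[.5985,.0685,.12]); print(u,v)
E
```

```text
t: 19.72
tool_pos: [0.4884, 0.1921, 0.2061]
tool_rot: [-3.141, 0.002, -0.001]
contact_force: [0.2, 1.3, 0.6]
opening: 0.0556
grip_force: 0.0
t: 20.38
tool_pos: [0.4442, 0.2644, 0.2057]
tool_rot: [3.141, -0.003, -0.0]
contact_force: [0.5, 0.3, -0.0]
opening: 0.0555
grip_force: 0.0
20.3833 [0.4442 0.2644 0.2057] -0.10790463716549194 [ 0.0011 -0.0012  0.0002  0.0024 -0.0015  0.0029]
[([329.8, 169.1], [305, 160, 49, 21, 554]), ([301.3, 184.6], [286, 173, 33, 23, 384])]
[325.9667 195.0401]
325 195
649.4450306336735 -36.11725338566123
```

View pics/c7.png

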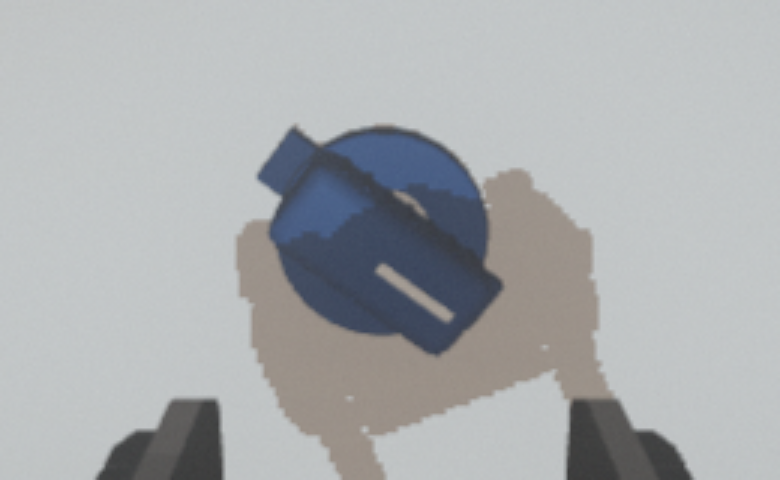

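The crop shows the plug disc centred at (382,230), the handle top centred near (383,256), and its stripe running from (378,265) to (452,320).

```bash
python3 - <<'E'
from h import *; import pickle
m=pickle.load(open("pics/w6.pkl","rb"))[1]
P=lambda a,b,z:plane(m,195+a/3,115+b/3,z)
print("disc",P(382,230,.018),"handle",P(383,256,.052))
c=[P(*q,.052) for q in((320,150),(503,285),(437,355),(272,236))]; print(np.mean(c,0),[np.linalg.norm(c[i]-c[i-1]) for i in range(4)])
s=P(452,320,.052)-P(378,265,.052); e=c[1]-c[0]; l=P(278,170,.01);
for d in(s,e,c[2]-c[3]): print(np.degrees(np.arctan2(d[1],d[0]))%180)
d=l-P(382,230,.018); print("lug",np.degrees(np.arctan2(d[1],d[0]))%180, np.hypot(*d[:2]))
im=cv2.imread("pics/w6.png"); g=cv2.inRange(cv2.cvtColor(im,cv2.COLOR_BGR2HSV),np.array([0,0,150]),np.array([180,70,255])); 
x0,y0=195+355//3,115+250//3; r=im[y0:y0+26,x0:x0+36].astype(int); k=(r[:,:,2]>90); ys,xs=np.nonzero(k); print(len(xs))
L=cv2.fitLine(np.stack([xs+x0,ys+y0],1).astype(np.float32),cv2.DIST_L2,0,.01,.01).ravel(); print(L)
a=plane(m,L[2],L[3],.052);b=plane(m,L[2]+10*L[0],L[3]+10*L[1],.052);d=b-a;print("stripe",np.degrees(np.arctan2(d[1],d[0]))%180)
E
```

```text
disc [0.4248 0.2691 0.018 ] handle [0.4259 0.2684 0.052 ]
[0.4252 0.2679 0.052 ] [np.float64(0.03235681101883982), np.float64(0.07388216744591383), np.float64(0.03267383559364353), np.float64(0.06782966928400179)]
51.79495940188505
52.654803964221585
52.19689782180686
lug 61.68271057890035 0.042452308205719734
146
[  0.8137   0.5812 332.7055 212.1986]
stripe 52.88666474317117
```

```bash
python3 -m pendant '[[[-19.2,-4.1,0],[0,0,-0.115],0.65],[[0,0,10],[0,0,-0.115],0.65],[[0,0,15],[0,0,-0.115],0.65],[[0,0,20],[0,0,-0.115],0.65],[[0,0,20],[0,0,-0.115],0.65],[[0,0,20],[0,0,-0.115],0.65],[[0,0,15],[0,0,-0.115],0.65],[[0,0,10],[0,0,-0.115],0.65],[[0,0,0],[0,0,0],0.65],[[0,0,0],[0,0,0],0.65],[[0,0,0],[0,0,0],0.65],[[0,0,0],[0,0,0],0.65]]'
python3 -c "
from h import *
to([.425,.2685,.022],52.5)"
```

```text
t: 21.43
tool_pos: [0.4253, 0.2696, 0.0971]
tool_rot: [2.816, 1.392, 0.004]
contact_force: [0.1, -0.2, 0.3]
opening: 0.0555
grip_force: 0.0
d mm [-1.2  0.4 75.1] yaw 52.59 tilt 0.13 turn z 0.0015
```

```bash
python3 -m pendant '[[[-1,0,10],[0,0,0],0.65],[[0,0,18],[0,0,0],0.65],[[0,0,18],[0,0,0],0.65],[[0,0,14],[0,0,0],0.65],[[0,0,8],[0,0,0],0.65],[[0,0,5],[0,0,0],0.65],[[0,0,1],[0,0,0],0.65],[[0,0,0],[0,0,0],0.65],[[0,0,0],[0,0,0],0.65],[[0,0,0],[0,0,0],0.65]]'
python3 -c "
from h import *
to([.425,.2685,.022],52.5)"
```

```text
t: 22.27
tool_pos: [0.4245, 0.269, 0.0229]
tool_rot: [2.815, 1.394, 0.003]
contact_force: [-0.3, -0.5, 0.5]
opening: 0.0554
grip_force: 0.0
d mm [-0.1  0.6  0.9] yaw 52.7 tilt 0.11 turn z 0.0034
```

```bash
python3 -m pendant '[[[0,0,0],[0,0,0],0.3],[[0,0,0],[0,0,0],0.2],[[0,0,0],[0,0,0],0],[[0,0,0],[0,0,0],0],[[0,0,0],[0,0,0],0]]' 70
python3 -c "
from h import *
to([.425,.2685,.022],52.5)
print(get_obs()['q'])"
```

```text
t: 22.68
tool_pos: [0.4245, 0.269, 0.0227]
tool_rot: [-2.815, -1.394, -0.003]
contact_force: [-0.3, 0.2, 4.8]
opening: 0.033
grip_force: 70.4
d mm [-0.1  0.7  0.7] yaw 52.7 tilt 0.1 turn z 0.0034
[ 0.4165 -0.0081  2.0501  0.0002  1.0978  1.0675]
```

```bash
python3 -m pendant '[[[0,0,-8],[0,0,0],0],[[0,0,-18],[0,0,0],0],[[0,0,-25],[0,0,-0.103],0],[[0,0,-30],[0,0,-0.103],0],[[0,0,-30],[0,0,-0.103],0],[[0,0,-30],[0,0,0],0],[[0,0,-22],[0,0,0],0],[[0,0,-10],[0,0,0],0],[[-5,9,-4],[0,0,0],0],[[-10,18,0],[0,0,0],0],[[-15,26,0],[0,0,0],0],[[-18,32,0],[0,0,0],0]]'
python3 -m pendant '[[[-18,32,0],[0,0,0],0],[[-18,32,0],[0,0,0],0],[[-16,29,0],[0,0,0],0],[[-12,22,0],[0,0,0],0],[[-9,15,0],[0,0,0],0],[[-5,9,0],[0,0,0],0],[[-3,5,0],[0,0,0],0],[[-1,2,0],[0,0,0],0],[[0,0,0],[0,0,0],0],[[0,0,0],[0,0,0],0],[[0,0,0],[0,0,0],0],[[0,0,0],[0,0,0],0]]'
python3 snap.py w7; python3 - <<'E'
from h import *; import pickle
to([.5985,.0685,.17],70.4); print(get_obs()["q"])
o,m=pickle.load(open("pics/w7.pkl","rb")); im=cv2.imread("pics/w7.png")[:,:,::-1].copy()
b,l=blob(im,(104,100,20),(125,255,255),minA=100); print(b[:4])
r=R.from_rotvec(o["tool_rot"]); und=.0227
q=lambda a:proj(m,o["tool_pos"]+r.apply(a)).round(1).tolist()
print("pred centre/rim/lug", [q([x,y,und-.018]) for x,y in((0,0),(.038,0),(-.038,0),(0,.038),(0,-.038))],q([.0485,0,und-.008]))
k=np.isin(l,[i for i in range(1,l.max()+1) if (l==i).sum()>100]); ys,xs=np.nonzero(k); print(xs.min(),xs.max(),ys.min(),ys.max())
print([(y,xs[ys==y].min(),xs[ys==y].max()) for y in range(ys.min(),ys.max(),6) if (ys==y).any()])
E
```

```text
t: 23.68
tool_pos: [0.4867, 0.194, 0.1963]
tool_rot: [-2.564, -1.813, 0.006]
contact_force: [2.0, 0.2, -1.2]
opening: 0.0331
grip_force: 69.8
t: 24.68
tool_pos: [0.5973, 0.0695, 0.199]
tool_rot: [2.566, 1.813, 0.0]
contact_force: [0.1, 0.4, -2.2]
opening: 0.0329
grip_force: 69.9
24.6833 [0.5973 0.0695 0.199 ] 70.47792323626621 [-0.0029  0.0026 -0.0047 -0.0006 -0.0005  0.0015]
d mm [-0.5  1.3 29. ] yaw 70.47 tilt 0.01 turn z 0.0012
[-0.0081  0.0189  1.702   0.0001  1.4205  0.3327]
[([328.0, 265.3], [258, 185, 140, 178, 14032]), ([328.6, 173.5], [305, 163, 44, 24, 830])]
pred centre/rim/lug [[325.7, 256.3], [325.8, 184.6], [325.7, 318.7], [399.9, 256.4], [251.6, 256.2]] [325.8, 158.9]
258 397 163 362
[(163, np.int64(309), np.int64(347)), (169, np.int64(311), np.int64(347)), (175, np.int64(310), np.int64(347)), (181, np.int64(307), np.int64(347)), (187, np.int64(311), np.int64(343)), (193, np.int64(293), np.int64(360)), (199, np.int64(283), np.int64(370)), (205, np.int64(276), np.int64(378)), (211, np.int64(270), np.int64(383)), (217, np.int64(268), np.int64(388)), (223, np.int64(267), 
[... 166 characters left out ...]
53, np.int64(258), np.int64(396)), (259, np.int64(288), np.int64(394)), (265, np.int64(288), np.int64(364)), (271, np.int64(289), np.int64(365)), (277, np.int64(288), np.int64(364)), (283, np.int64(288), np.int64(364)), (289, np.int64(289), np.int64(363)), (295, np.int64(289), np.int64(363)), (301, np.int64(289), np.int64(363)), (307, np.int64(290), np.int64(363)), (313, np.int64(290), np.int64(362)), (319, np.int64(290), np.int64(362)), (325, np.int64(290), np.int64(362)), (331, np.int64(290), np.int64(362)), (337, np.int64(290), np.int64(362)), (343, np.int64(291), np.int64(361)), (349, np.int64(292), np.int64(360)), (355, np.int64(294), np.int64(358)), (361, np.int64(313), np.int64(338))]
```

```bash
python3 -m pendant '[[[-0.5,1.2,8],[0,0,0],0],[[0,0,14],[0,0,0],0],[[0,0,12],[0,0,0],0],[[0,0,8],[0,0,0],0],[[0,0,4],[0,0,0],0],[[0,0,0],[0,0,0],0],[[0,0,0],[0,0,0],0],[[0,0,0],[0,0,0],0],[[0,0,0],[0,0,0],0]]'
python3 -c "
from h import *
to([.5985,.0685,.1327],70.4)"
```

```text
t: 25.48
tool_pos: [0.5993, 0.0678, 0.1538]
tool_rot: [2.566, 1.81, 0.002]
contact_force: [-0.4, 0.5, -1.7]
opening: 0.033
grip_force: 69.9
d mm [ 0.4 -1.  21.1] yaw 70.4 tilt 0.09 turn z 0.0
```

```bash
python3 -m pendant '[[[0,0,4],[0,0,0],0],[[0,0,4],[0,0,0],0],[[0,0,4],[0,0,0],0],[[0,0,3],[0,0,0],0],[[0,0,0],[0,0,0],0],[[0,0,0],[0,0,0],0],[[0,0,0],[0,0,0],0]]'
python3 -c "
from h import *
to([.5985,.0685,.1327],70.4)"
```

```text
t: 26.07
tool_pos: [0.5988, 0.0678, 0.1378]
tool_rot: [-2.567, -1.811, -0.0]
contact_force: [0.0, -0.8, -2.2]
opening: 0.0333
grip_force: 69.9
d mm [ 0.6 -0.5  5.1] yaw 70.4 tilt 0.0 turn z 0.0
```

```bash
python3 -m pendant '[[[0.3,-0.3,3],[0,0,0],0],[[0,0,3],[0,0,0],0],[[0,0,2],[0,0,0],0],[[0,0,0],[0,0,0],0],[[0,0,0],[0,0,0],0],[[0,0,0],[0,0,0],0]]'
python3 -c "
from h import *
to([.5985,.0685,.125],70.4)"
```

```text
t: 26.57
tool_pos: [0.5991, 0.0683, 0.1313]
tool_rot: [2.567, 1.811, 0.002]
contact_force: [-2.3, 0.4, 5.7]
opening: 0.0331
grip_force: 70.7
d mm [ 0.  -0.6  6.3] yaw 70.41 tilt 0.07 turn z 0.0001
```

```bash
python3 -m pendant '[[[0,0,2],[0,0,0],0],[[0,0,2],[0,0,0],0],[[0,0,2],[0,0,0],0],[[0,0,0],[0,0,0],0],[[0,0,0],[0,0,0],0],[[0,0,0],[0,0,0],0]]'
python3 -c "
from h import *
to([.5985,.0685,.126],70.4)"
```

```text
t: 27.07
tool_pos: [0.5991, 0.0684, 0.1263]
tool_rot: [2.567, 1.811, 0.002]
contact_force: [-3.2, -0.3, 9.9]
opening: 0.0327
grip_force: 71.2
d mm [-0.1 -0.6  0.3] yaw 70.41 tilt 0.07 turn z 0.0002
```

```bash
python3 -m pendant '[[[0,0,0],[0,0,0.05],0],[[0,0,0],[0,0,0.1],0],[[0,0,0],[0,0,0.1],0],[[0,0,0],[0,0,0.1],0],[[0,0,0],[0,0,0.1],0],[[0,0,0],[0,0,0.1],0],[[0,0,0],[0,0,0.1],0],[[0,0,0],[0,0,0.1],0],[[0,0,0],[0,0,0.1],0],[[0,0,0],[0,0,0.1],0],[[0,0,0],[0,0,0],0],[[0,0,0],[0,0,0],0]]'
python3 -c "
from h import *
to([.5985,.0685,.126],-9.6); o=get_obs(); print(o['wrist_torque'])"
```

```text
t: 28.07
tool_pos: [0.6, 0.0682, 0.1268]
tool_rot: [3.111, 0.435, 0.005]
contact_force: [-2.5, -0.3, 9.5]
opening: 0.033
grip_force: 71.2
d mm [-1.3 -0.7  0.8] yaw 15.93 tilt 0.2 turn z 0.4456
[ 0.0587  0.4998 -0.2483]
```

```bash
python3 -m pendant '[[[-0.5,0,0],[0,0,0.08],0],[[0,0,0],[0,0,0.08],0],[[0,0,0],[0,0,0.08],0],[[0,0,0],[0,0,0.08],0],[[0,0,0],[0,0,0.07],0],[[0,0,0],[0,0,0.05],0],[[0,0,0],[0,0,0.03],0],[[0,0,0],[0,0,0],0],[[0,0,0],[0,0,0],0],[[0,0,0],[0,0,0],0]]'
python3 -c "
from h import *
to([.5985,.0685,.126],-9.6); o=get_obs(); print(o['wrist_torque'])"
```

```text
t: 28.9
tool_pos: [0.6, 0.0679, 0.1271]
tool_rot: [3.127, -0.297, 0.008]
contact_force: [-1.6, -0.4, 9.0]
opening: 0.0331
grip_force: 71.2
d mm [-1.5 -0.3  1.1] yaw -10.83 tilt 0.28 turn z -0.0215
[-0.0496  0.3487  0.6408]
```

```bash
python3 -m pendant '[[[0,0,0],[0,0,0.04],0],[[0,0,0],[0,0,0],0],[[0,0,0],[0,0,0],0]]'
python3 -c "
from h import *
to([.5985,.0685,.126],-9.6); o=get_obs(); print(o['wrist_torque'])"
```

```text
t: 29.15
tool_pos: [0.5997, 0.0679, 0.1272]
tool_rot: [3.12, -0.352, 0.007]
contact_force: [-3.8, 0.0, 10.1]
opening: 0.0327
grip_force: 75.3
d mm [-1.3 -0.3  1.2] yaw -12.88 tilt 0.27 turn z -0.0572
[-0.1438  0.3569  1.9756]
```

```bash
python3 -m pendant '[[[0,0,-1.5],[0,0,-0.02],0],[[0,0,-1.5],[0,0,-0.01],0],[[0,0,-1.5],[0,0,0],0],[[0,0,-1],[0,0,0],0],[[0,0,0],[0,0,0],0],[[0,0,0],[0,0,0],0],[[0,0,0],[0,0,0],0]]'
python3 -c "
from h import *
to([.5985,.0685,.131],-9.6); o=get_obs(); print(o['wrist_torque'])"
```

```text
t: 29.73
tool_pos: [0.5993, 0.0679, 0.1298]
tool_rot: [-3.125, 0.315, -0.005]
contact_force: [4.7, -0.7, 0.4]
opening: 0.033
grip_force: 70.6
d mm [-0.9 -0.4 -1.2] yaw -11.52 tilt 0.2 turn z -0.0336
[-0.0878 -1.1297  0.551 ]
```

```bash
python3 -m pendant '[[[0,0,-1],[0,0,0],0],[[0,0,-1],[0,0,0],0],[[0,0,0],[0,0,0],0],[[0,0,0],[0,0,0],0],[[0,0,0],[0,0,0],0]]'
python3 -c "
from h import *
to([.5985,.0685,.131],-9.6); o=get_obs(); print(o['wrist_torque'])"
```

```text
t: 30.15
tool_pos: [0.5992, 0.0679, 0.1312]
tool_rot: [-3.125, 0.315, -0.005]
contact_force: [6.0, -1.2, -1.6]
opening: 0.033
grip_force: 70.5
d mm [-0.8 -0.4  0.2] yaw -11.53 tilt 0.18 turn z -0.0336
[-0.0983 -1.1728  0.5854]
```

```bash
python3 -m pendant '[[[0,0,0],[0,0,0],0.5],[[0,0,0],[0,0,0],0.6],[[0,0,0],[0,0,0],0.65],[[0,0,0],[0,0,0],0.65],[[0,0,-4],[0,0,0],0.65],[[0,0,-12],[0,0,0],0.65],[[0,0,-20],[0,0,0],0.65],[[0,0,-25],[0,0,0],0.65],[[0,0,-25],[0,0,0],0.65],[[0,0,-10],[0,0,0],0.65],[[0,0,0],[0,0,0],0.65],[[0,0,0],[0,0,0],0.65]]'
python3 -m pendant '[[[0,0,0],[0,0,0],0.65],[[0,0,0],[0,0,0],0.65],[[0,0,0],[0,0,0],0.65]]'
python3 snap.py w8; python3 - <<'E'
from h import *; import pickle
o,m=pickle.load(open("pics/w8.pkl","rb")); im=cv2.imread("pics/w8.png")[:,:,::-1].copy()
b,l=blob(im,(104,100,20),(125,255,255),minA=60); print(b[:5])
P=lambda hz:[proj(m,[.5985+x*np.cos(a)-y*np.sin(a),.0685+x*np.sin(a)+y*np.cos(a),hz]).round(1).tolist() for a in[np.radians(-9.6)] for x,y in((.037,.017),(.037,-.017),(-.037,-.017),(-.037,.017))]
print("pred handle top corners locked .160:",P(.1605),"unlocked-low .1575:",P(.1575))
ids=[i for i in range(1,l.max()+1) if (l==i).sum()>60]; k=np.isin(l,ids).astype(np.uint8)
hsv=cv2.cvtColor(im,cv2.COLOR_RGB2HSV)
# white stripe on the handle
y0,y1,x0,x1=190,330,280,370; w=(im[y0:y1,x0:x1].min(2)>105)&(hsv[y0:y1,x0:x1,1]<80); ys,xs=np.nonzero(w); print(len(xs), (xs+x0).min() if len(xs) else 0)
c=cv2.findContours(k,cv2.RETR_EXTERNAL,cv2.CHAIN_APPROX_SIMPLE)[0]; c=max(c,key=cv2.contourArea); print("bbox",cv2.boundingRect(c),"rect",cv2.minAreaRect(c),"poly",cv2.approxPolyDP(c,4,True).reshape(-1,2).tolist())
E
```

```text
t: 31.15
tool_pos: [0.5982, 0.0681, 0.2279]
tool_rot: [-3.126, 0.316, -0.002]
contact_force: [-0.2, -0.0, -0.3]
opening: 0.0558
grip_force: 0.0
t: 31.4
tool_pos: [0.5971, 0.068, 0.2252]
tool_rot: [3.125, -0.316, -0.005]
contact_force: [0.6, 0.1, -0.1]
opening: 0.0553
grip_force: 0.0
31.4 [0.5971 0.068  0.2252] -11.53013785378729 [ 0.0001 -0.0018 -0.0064  0.0006  0.0014 -0.0009]
[([326.0, 195.9], [279, 154, 95, 95, 6007])]
pred handle top corners locked .160: [[298.1, 160.2], [350.1, 158.5], [351.1, 259.8], [304.1, 261.2]] unlocked-low .1575: [[298.5, 159.3], [349.8, 157.7], [350.8, 257.8], [304.4, 259.2]]
6640 280
bbox (279, 154, 95, 95) rect ((325.5487976074219, 194.93902587890625), (92.92338562011719, 92.29869079589844), 38.65980529785156) poly [[346, 154], [347, 164], [339, 159], [303, 163], [304, 155], [290, 165], [280, 183], [285, 218], [301, 233], [302, 205], [306, 232], [319, 248], [323, 211], [330, 212], [330, 245], [341, 247], [347, 204], [350, 234], [371, 207], [369, 177]]
```

```bash
python3 - <<'E'
from h import *; import pickle
o,m=pickle.load(open("pics/w8.pkl","rb")); im=cv2.imread("pics/w8.png").astype(int)
r=im[205:252,312:340]; k=((r[:,:,2]>r[:,:,0]-12)&(r.max(2)>70)).astype(np.uint8)
n,l,s,c=cv2.connectedComponentsWithStats(k); i=1+np.argmax(s[1:,4]); print(s[i],c[i])
ys,xs=np.nonzero(l==i); L=cv2.fitLine(np.stack([xs+312,ys+205],1).astype(np.float32),cv2.DIST_L2,0,.01,.01).ravel()
a=plane(m,L[2],L[3],.1605);b=plane(m,L[2]+10*L[0],L[3]+10*L[1],.1605);d=b-a;print("stripe yaw",(np.degrees(np.arctan2(d[1],d[0]))+90)%180-90,L)
t=optics.get_image("top"); cv2.imwrite("pics/top9.png",t[:,:,::-1]); t0=cv2.imread("pics/top0.png")[:,:,::-1]
for nm,(u,v) in dict(bottle=(320,253),jar=(361,247),tin=(413,146),orange=(190,187),bowl=(448,230)).items():
    print(nm,np.abs(t[v-14:v+14,u-14:u+14].astype(int)-t0[v-14:v+14,u-14:u+14]).mean().round(1))
E
```

```text
[ 11   7   7  40 247] [14.0121 26.4696]
stripe yaw -9.532407970129157 [  0.0368   0.9993 326.0121 231.4696]
bottle 74.3
jar 18.9
tin 17.9
orange 14.5
bowl 40.6
```

```bash
python3 -c "
from station import ctrl
print(ctrl.finish_job())"
```

```text
the job is handed in; nothing more can be done
None
```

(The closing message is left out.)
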